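# Seat a loudspeaker driver in the gluing jig and snap the toggle clamp shut

## Robot

A 7-joint arm with a two-finger parallel gripper is mounted at the origin on the work surface. World frame = base frame: x ahead of the robot, y to its left, z up, the work surface at z = 0. Lengths are in m, angles in rad, forces in N, time in s.
With the tool pointing down it reaches from about 0.4 to 0.75 m from the base axis. Payload 19.5 kg.
Tool frame: the origin (TCP) lies on the front face of the gripper's body, between the roots of the fingers; the fingertips stand 73 mm ahead of it and the grasp point (between the pads) lies 54 mm ahead of it; z points along the fingers, y is the direction in which the jaws open and shut (so a half turn about z gives the same grasp; the last joint's range is limited). The gripper opens to 85 mm and grips with 20 to 120 N. Pads are 22 mm wide; open, the fingers measure 114 mm over their backs; the gripper's body (76 mm by 85 mm) begins 54 mm behind the grasp point. The pads swing forward as they close: fully open they stand 13 mm farther back than shut.
Start: joints at [1.277, 0.707, -0.028, 1.485, 0.022, 0.951, -0.075], TCP at [0.143, -0.557, 0.304] pointing down, gripper open.
Joint ranges: [-2.71, 2.71], [-0.32, 2.16], [-1.57, 1.52], [0, 2.45], [-1.46, 4.6], [0, 2.02], [-2.83, 2.83]. Speed limits (rad/s): [1.89, 1.89, 2.57, 2.57, 3.01, 3.01, 3.01].

## Interface

Orientations are given as a rotation vector (axis times angle).
In Python, from bench import env gives the robot as it stands.
- The arm moves only by the tool step_arm, never from a script. Its arguments are lists of equal length, an entry for each row: "grip": the closure, from 0 (fully open) to 1 (shut); "xyz": the shift along the tool's x, y, z scaled (see below), a list of three; "spin": the turn about the tool's z scaled (see below). A call has 1 to 8 rows; each row shifts and turns the commanded pose from where the row before left it, along the tool's axes as they then stand; what a row does not reach is not made up. The controller multiplies each number of a shift by 0.75 m and each number of a turn by 0.15 rad. A row lasts 1/10 s, in which the tool goes at most 50 mm and 8.59 degrees, less where a joint would pass 70% of its speed; a pose out of reach is approached as far as the arm can. A call with a number of a shift or a turn outside -1 to 1 is refused whole. A call with a gripper value outside its range is refused whole. The fingers move at their own pace and stop on an object; "grip_force" is the grip in N (left out, the last holds). Time passes only in rows, so rows that do not move let the fingers close. It gives the time, the measured TCP pose, the force and the opening at its end, in the units of the state.
- env.sense(): the state, without advancing time (a new reading comes with each control period).
- env.grab_frame(name): name is "scene" or "top"; returns the picture (384x512x3 uint8, red, green, blue); there is no depth.
- env.camera_info(name): a dict with "fx", "fy", "cx", "cy" (pixels), "cam_to_world" (4x4, takes a point from camera to world coordinates). Camera axes: x right, y down, z forward; pixel columns grow to the right and rows downward; lengths in m; the calibration is good to about 2 mm. A picture is of the moment at which its call begins. camera_info takes no time and is no camera call.
- env.close_job(): hands the job in, once; it reports no verdict.
The state is a dict: "t": time; "qpos": joint angles; "joint_vel": joint speeds; "tau": joint torques, N m; "position": TCP position; "tool_rot": TCP orientation; "ft_force": force on the tool from outside, world axes, zero at the start; "moment": the same for the moment, N m; "finger_gap": finger opening in m.
Only numpy, scipy, OpenCV 4.12 (cv2) and the standard library are available. Lean on these libraries where they do the work, as an engineer would, in place of code of your own. Each camera call takes 0.05 s, during which the arm holds its last target.

## Task

Push the loudspeaker driver along the jig's channel until it is fully home against the yellow end stop, then push the red-handled toggle clamp lever over its dead point until it snaps into lock and its pad holds the driver down. Only push with the fingers: do not lift or tip the driver, and leave the other things on the bench where they are. Finish with the robot clear of everything.

Things in the scene. Friction and masses are not known exactly. Their poses are not given: they have to be found in the camera images.
- jig: Gluing jig fixed to the table: plywood plate 12 mm thick, x -130 to +70, y -80 to +140 mm in its own frame. Origin on the table surface under the centre of the driver's final place, z up. Its top is the floor of a channel along the jig's x axis, centred on y = 0, open at -x, between aluminium rails (inner faces y = +-52.5, 8 mm thick, x -120 to +55, tops 24 mm above the table).
- end_stop (a point): Middle of the face of the yellow end stop that closes the channel: jig x = +50, y = 0, 23 mm above the table. The stop is a bar 105 mm long, 14 mm thick, its top 34 mm above the table.
- driver: Loudspeaker driver, 0.4 to 0.8 kg, loose, face down in the channel, 40 to 65 mm short of home. Round: flange 100 mm diameter, 8 mm thick; tapering basket (86 to 60 mm); magnet 72 mm diameter from 38 mm up; top at 62 mm. Origin: centre of its underside, any yaw. Home: origin at jig x = 0, flange on the stop; 2.5 mm of play to each rail. A level push of 4 to 12 N on flange or basket slides it.
- clamp_lever (a joint): Lever angle, rad. 0 = open: leaning 0.70 rad from vertical to jig +y, held by its spring. It swings up through vertical (0.70, dead point) to 1.22 = locked, leaning 0.52 rad to jig -y. Let go before the dead point it springs back open; past it, it snaps to lock by itself and stays. A level push at the knob takes about 8 to 13 N at first, falling to zero at the dead point.
- lever_knob (a point): Centre of the red ball knob, 32 mm diameter, at the end of the clamp lever, 120 mm from the pivot; the rod below it is 12 mm thick with a red sleeve 17 mm thick. The lever swings in the jig's x = 0 plane.
- lever_pivot (a point): The lever's pivot axis (parallel to jig x), at jig x = 0, y = +110 mm, 95 mm above the table, between two steel cheeks (x -18 to +18, y 64 to 126 mm, tops 106 mm above the table).
- clamp_pad: Black round pad, 22 mm diameter, sprung, under the tip of the steel clamp arm (16 mm wide, 95 mm long, in the jig's x = 0 plane); origin at the centre of its pressing face. With the lever open the arm is raised steeply, tip about 165 mm above the table; it comes down as the lever swings. Locked, the pad presses the middle of the magnet with about 4 N.
- tape: Bystander: yellow tape ring, 90 mm outside diameter, 20 mm high, origin at the centre of its underside. It lies behind the jig's end stop.
- glue: Bystander: small white glue bottle, 36 mm diameter, 100 mm high, origin at the centre of its underside. It stands beside the jig on its -y side.
- meter: Bystander: grey hand multimeter, 170 x 85 x 36 mm, lying flat, origin at the centre of its underside.
- tweeter: Bystander: a smaller loudspeaker with a blue magnet, 70 mm diameter, 43 mm high, on the bare table; origin at the centre of its underside.
- screwdriver: Bystander: yellow-handled screwdriver lying at the far side of the table; origin on its underside.
- mug: Bystander: blue mug, 80 mm diameter, 90 mm high, origin at the centre of its underside.

How it is judged:
By the outcome, as a careful person would: the job done as asked, in the order asked, and still so for the second after the job is handed in, with the robot touching nothing.
It also fails if it takes over 51 s, if anything falls off the work surface, if the arm or the gripper's body presses on something with over 40 N, if the wrist force passes 120 N, or if a joint passes its speed limit or range.

## Working session

There is one attempt and no reset: what is moved stays moved. The work goes in short steps, Python scripts to look and compute and a tool call to move; the robot and the scene stay as the last step left them, time stands still between calls to the robot, and variables do not carry over. Pictures are saved under pics/ and viewed, and the job is handed in when it is done.

Besides the shell and the picture viewer there is one more tool, called after "Call:" by a JSON object that holds its "name" and its "arguments", one argument or row to a line. step_arm: Moves the arm, as the interface text tells. Shifts and turns lie within -1 to 1; 1 stands for 0.75 m of shift or 0.15 rad of turn. Its arguments: {"type":"object","properties":{"grip":{"type":"array","items":{"type":"number"}},"xyz":{"type":"array","items":{"type":"array","items":{"type":"number"}}},"spin":{"type":"array","items":{"type":"number"}},"grip_force":{"type":"number"}},"required":["grip","xyz","spin"]}

```bash
mkdir -p pics; ls; python3 - <<'E'
from bench import env
import cv2,numpy as np
for n in ("scene","top"):
    im=env.grab_frame(n); cv2.imwrite(f"pics/{n}0.png",cv2.cvtColor(im,cv2.COLOR_RGB2BGR))
    c=env.camera_info(n); print(n,c["fx"],c["fy"],c["cx"],c["cy"]);print(np.round(c["cam_to_world"],3))
s=env.sense()
for k in s: print(k,np.round(s[k],3))
E
```

```text
pics
scene 411.3146387512733 411.3146387512733 254.57519218450508 189.28750439846965
[[-0.426  0.524 -0.737  1.421]
 [ 0.904  0.238 -0.354  0.374]
 [-0.01  -0.818 -0.575  0.768]
 [ 0.     0.     0.     1.   ]]
top 440.0755927357174 440.0755927357174 250.8823939088833 197.24110370727237
[[-0.006 -0.998  0.06   0.537]
 [-1.     0.007  0.021 -0.024]
 [-0.021 -0.06  -0.998  1.343]
 [ 0.     0.     0.     1.   ]]
t 0.1
qpos [ 1.277  0.707 -0.028  1.485  0.022  0.951 -0.076]
joint_vel [ 0.001 -0.002  0.    -0.    -0.001  0.     0.   ]
tau [ 4.0000e-03 -8.8429e+01  1.2380e+00 -2.3645e+01  1.7000e-02  5.0000e-03
  0.0000e+00]
position [ 0.143 -0.557  0.304]
tool_rot [-3.116 -0.394  0.   ]
ft_force [ 0.082  1.051 -0.246]
moment [-0.011  0.024  0.007]
finger_gap 0.086
```

View pics/scene0.png

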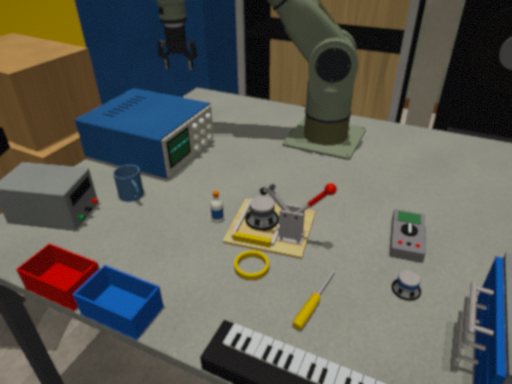

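View pics/top0.png

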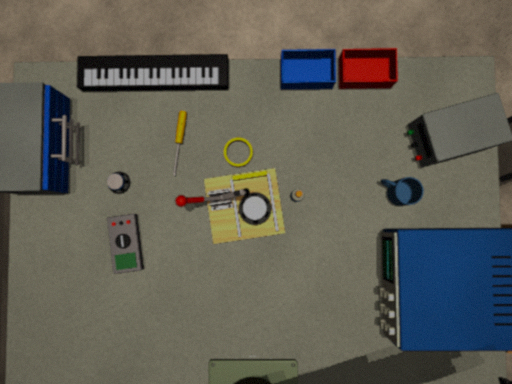

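The top view shows the jig around (245,205). The stop is on its far side at about (250,175), the driver at (254,208), the red knob at (181,201), the glue bottle at (297,195) and the tape at (238,152). I'll zoom in for corner measurements.

```bash
python3 - <<'E'
import cv2
im=cv2.imread("pics/top0.png")[140:260,165:315]
cv2.imwrite("pics/topz.png",cv2.resize(im,None,fx=5,fy=5,interpolation=cv2.INTER_CUBIC))
im=cv2.imread("pics/scene0.png")[170:290,200:350]
cv2.imwrite("pics/scenez.png",cv2.resize(im,None,fx=5,fy=5,interpolation=cv2.INTER_CUBIC))
E
```

```text
(no output)
```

View pics/topz.png

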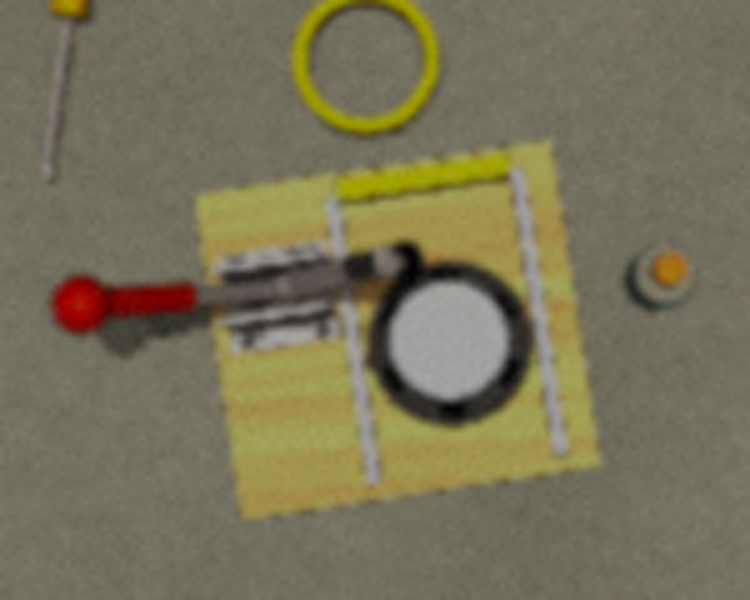

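View pics/scenez.png

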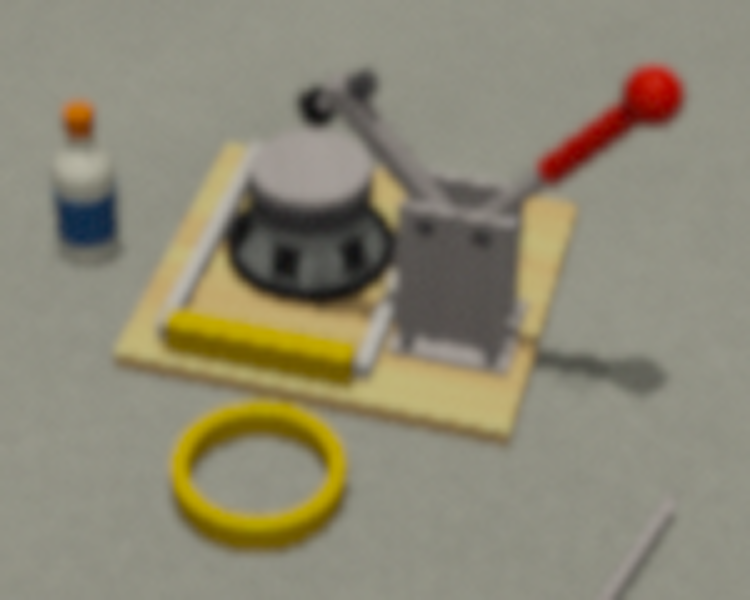

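Zoomed views give the plate corners, knob and magnet-top centre. I'll fit the jig pose and driver position from both cameras.

```bash
cat > h.py <<'E'
from bench import env
import numpy as np, cv2
from scipy.optimize import least_squares
from scipy.spatial.transform import Rotation as R
def proj(n,P):
    c=env.camera_info(n); P=np.atleast_2d(P)
    T=np.linalg.inv(np.array(c["cam_to_world"]))
    q=P@T[:3,:3].T+T[:3,3]
    return np.c_[c["fx"]*q[:,0]/q[:,2]+c["cx"],c["fy"]*q[:,1]/q[:,2]+c["cy"]]
def onz(n,uv,z):
    c=env.camera_info(n);M=np.array(c["cam_to_world"])
    d=M[:3,:3]@np.array([(uv[0]-c["cx"])/c["fx"],(uv[1]-c["cy"])/c["fy"],1]);o=M[:3,3]
    return o+d*(z-o[2])/d[2]
off={"top":(165,140),"scene":(200,170)}
z2p=lambda n,z:(np.array(z)+.5)/5-.5+np.array(off[n])
def j2w(p,P):
    P=np.atleast_2d(P).astype(float);c,s=np.cos(p[2]),np.sin(p[2])
    return np.c_[p[0]+c*P[:,0]-s*P[:,1],p[1]+s*P[:,0]+c*P[:,1],P[:,2]]
def w2j(p,P):
    c,s=np.cos(p[2]),np.sin(p[2]);d=np.array(P)[:2]-p[:2];return np.array([c*d[0]+s*d[1],-s*d[0]+c*d[1]])
E
python3 - <<'E'
from h import *
J=np.array([[70,140,12],[70,-80,12],[-130,-80,12],[-130,140,12],[0,110+120*np.sin(.7),95+120*np.cos(.7)]])/1000
Z={"top":[(197,192),(550,142),(602,464),(242,520),(80,304)],"scene":[(508,438),(115,358),(232,143),(578,203),(654,94)]}
for use in (["top"],["scene"],["top","scene"]):
    f=lambda p:np.concatenate([(proj(n,j2w(p,J))-np.array([z2p(n,z) for z in Z[n]])).ravel() for n in use])
    r=least_squares(f,[.5,0,.1]);print(use,np.round(r.x,4));print(np.round(r.fun.reshape(-1,2),2).tolist())
p=r.x
print("end stop",j2w(p,[.05,0,.023]))
for n,z,h in (("top",(447,341),.062),("top",(451,343),.020),("scene",(312,167),.062)):
    w=onz(n,z2p(n,z),h);print(n,w,w2j(p,w))
E
```

```text
['top'] [ 0.6261 -0.0011  0.143 ]
[[-0.56, 0.31], [0.32, -0.52], [-0.02, 0.36], [-0.19, -0.03], [0.38, -0.12]]
['scene'] [0.6261 0.0009 0.1433]
[[0.62, -0.67], [-0.4, -0.91], [-0.94, 0.17], [0.32, 0.48], [0.25, 0.89]]
['top', 'scene'] [ 0.626  -0.      0.1432]
[[-0.9, 0.37], [-0.03, -0.48], [-0.35, 0.4], [-0.52, 0.02], [-0.0, -0.05], [0.28, -0.81], [-0.69, -1.04], [-1.2, 0.08], [0.02, 0.38], [-0.12, 0.78]]
end stop [[0.67548825 0.00708729 0.023     ]]
top [ 0.58284309 -0.00664134  0.062     ] [-0.04365613 -0.00036343]
top [ 0.58313969 -0.00846458  0.02      ] [-0.04362282 -0.00221034]
scene [ 0.5691205  -0.01190229  0.062     ] [-0.05798916 -0.00361168]
```

Call:
{"name": "step_arm", "arguments": {
  "grip": [1,1,1,1],
  "xyz": [
    [0,0,-0.04],
    [0,0,-0.02],
    [0,0,0],
    [0,0,0]
  ],
  "spin": [0.5,0.22,0,0]
}}

```text
t: 0.5
position: [0.1433, -0.5567, 0.3483]
tool_rot: [-3.133, -0.227, 0.0]
ft_force: [0.1, 0.5, 0.0]
finger_gap: 0.0284
```

```bash
cat >> h.py <<'E'
JP=np.array([.626,0.,.1432])
def st():
    s=env.sense();r=R.from_rotvec(s["tool_rot"]).as_matrix()
    print("t",round(s["t"],2),"pos",np.round(s["position"],4),"jig",np.round(w2j(JP,s["position"]),4),"yawx",round(np.arctan2(r[1,0],r[0,0]),4),"z",np.round(r[:,2],3),"F",np.round(s["ft_force"],1),"gap",round(s["finger_gap"],4))
    print("q",np.round(s["qpos"],2))
E
python3 -c "from h import *;st()"
```

```text
t 0.5 pos [ 0.1433 -0.5567  0.3483] jig [-0.5572 -0.4821] yawx 0.1447 z [-0.     0.001 -1.   ] F [0.1 0.5 0. ] gap 0.0284
q [ 1.26  0.66  0.01  1.41 -0.01  1.07 -0.16]
```

Call:
{"name": "step_arm", "arguments": {
  "grip": [1,1,1,1,1,1],
  "xyz": [
    [0.05,-0.04,0],
    [0.05,-0.04,0],
    [0.05,-0.04,0],
    [0.05,-0.04,0],
    [0.05,-0.04,0],
    [0.05,-0.04,0]
  ],
  "spin": [0,0,0,0,0,0]
}}

```text
t: 1.1
position: [0.341, -0.3447, 0.3481]
tool_rot: [-3.132, -0.227, 0.001]
ft_force: [1.1, -1.0, 0.1]
finger_gap: -0.0001
```

Call:
{"name": "step_arm", "arguments": {
  "grip": [1,1,1,1,1,1,1,1],
  "xyz": [
    [0.033,-0.05,0],
    [0.033,-0.05,0],
    [0.033,-0.05,0],
    [0.033,-0.05,0],
    [0.033,-0.05,0],
    [0.033,-0.05,0],
    [0.033,-0.05,0],
    [0.033,-0.05,0]
  ],
  "spin": [0,0,0,0,0,0,0,0]
}}

```text
t: 1.9
position: [0.4934, -0.0194, 0.3481]
tool_rot: [-3.133, -0.227, 0.002]
ft_force: [0.1, -1.8, 0.3]
finger_gap: 0.0001
```

```bash
python3 -c "from h import *;st()"
```

```text
t 1.9 pos [ 0.4934 -0.0194  0.3481] jig [-0.1341 -0.0002] yawx 0.1446 z [-0.001 -0.    -1.   ] F [ 0.1 -1.8  0.3] gap 0.0001
q [-0.06  0.53  0.05  1.7  -0.03  0.91 -1.42]
```

Call:
{"name": "step_arm", "arguments": {
  "grip": [1,1,1,1,1,1],
  "xyz": [
    [0,0,0.06],
    [0,0,0.06],
    [0,0,0.06],
    [0,0,0.06],
    [0,0,0.05],
    [0,0,0]
  ],
  "spin": [0,0,0,0,0,0]
}}

```text
t: 2.5
position: [0.4911, -0.0211, 0.1274]
tool_rot: [-3.133, -0.227, 0.012]
ft_force: [0.1, -0.7, 0.9]
finger_gap: 0.0004
```

```bash
python3 - <<'E'
from h import *
st()
s=env.sense()["position"]
for n,b in (("scene",(170,290,200,350)),("top",(140,260,165,315))):
    im=env.grab_frame(n)[:,:,::-1]
    z=cv2.resize(im[b[0]:b[1],b[2]:b[3]],None,fx=5,fy=5,interpolation=cv2.INTER_CUBIC)
    cv2.imwrite(f"pics/{n}1.png",z)
for h in (.073,.086):
    print(h,(proj("scene",s-[0,0,h])-[200,170]+.5)*5-.5)
E
```

```text
t 2.5 pos [ 0.4911 -0.0211  0.1274] jig [-0.1365 -0.0016] yawx 0.1446 z [-0.007  0.    -1.   ] F [ 0.1 -0.7  0.9] gap 0.0004
q [-0.03  0.89  0.02  1.95 -0.05  0.31 -1.4 ]
0.073 [[351.6665102  102.04809803]]
0.086 [[351.42224965 119.60213858]]
```

View pics/scene1.png

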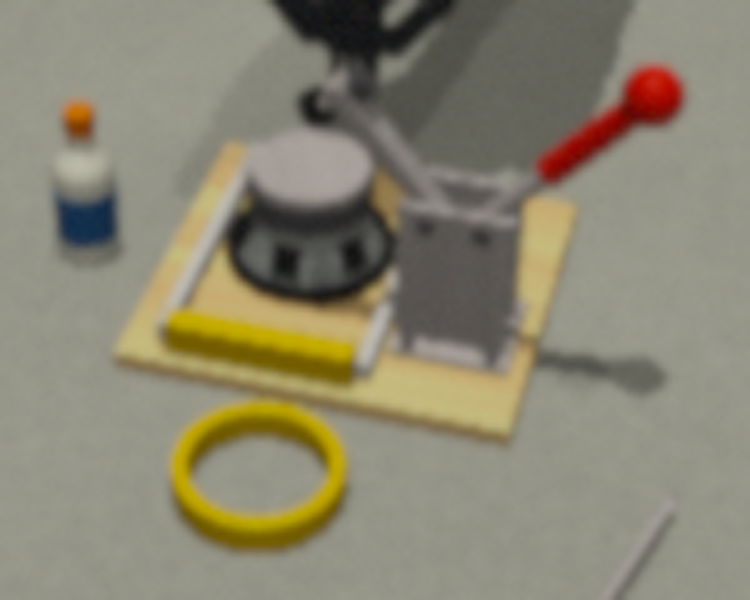

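View pics/top1.png

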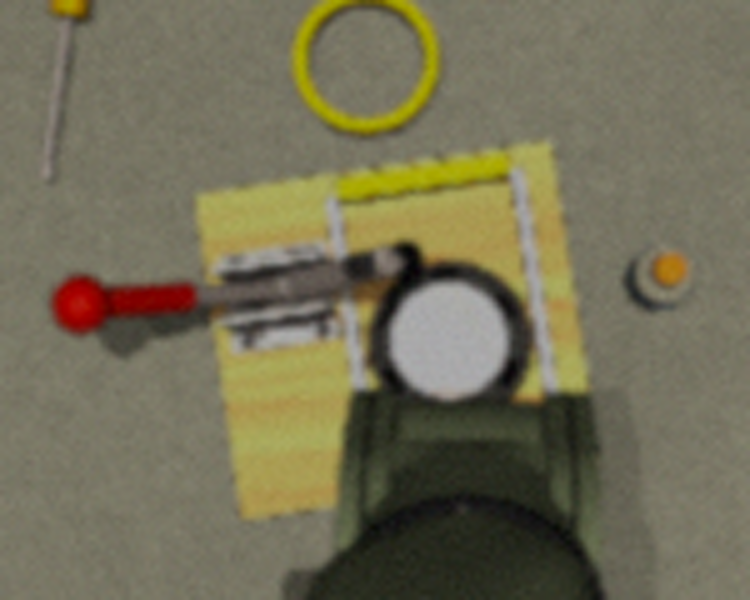

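The scene view shows the finger tips hidden behind the clamp arm at about (350,100) zoomed, and nothing has moved. In the top view the gripper or wrist looks wide, with its front edge at about row 393 zoomed. I'll look at the full frames before moving closer to the clamp arm.

```bash
python3 - <<'E'
from h import *
for n,b in (("scene",(40,240,180,400)),("top",(190,384,170,390))):
    im=env.grab_frame(n)[:,:,::-1]
    z=cv2.resize(im[b[0]:b[1],b[2]:b[3]],None,fx=3.6,fy=3,interpolation=cv2.INTER_CUBIC)
    z=cv2.convertScaleAbs(z,alpha=2.2,beta=10)
    cv2.imwrite(f"pics/{n}2.png",z)
for h in (.1,.15,.2,.25,.3):
  for uv in ((335,393),(595,393)):
    print(h,uv,np.round(w2j(JP,onz("top",z2p("top",uv),h)),3))
E
```

```text
0.1 (335, 393) [-0.065  0.066]
0.1 (595, 393) [-0.087 -0.079]
0.15 (335, 393) [-0.066  0.063]
0.15 (595, 393) [-0.087 -0.076]
0.2 (335, 393) [-0.067  0.06 ]
0.2 (595, 393) [-0.087 -0.073]
0.25 (335, 393) [-0.068  0.057]
0.25 (595, 393) [-0.087 -0.071]
0.3 (335, 393) [-0.069  0.054]
0.3 (595, 393) [-0.087 -0.068]
```

View pics/scene2.png

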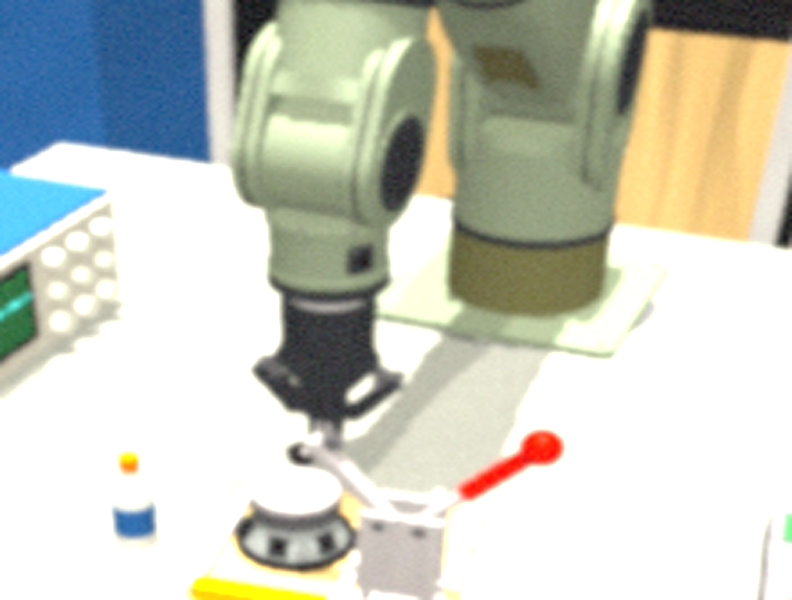

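View pics/top2.png

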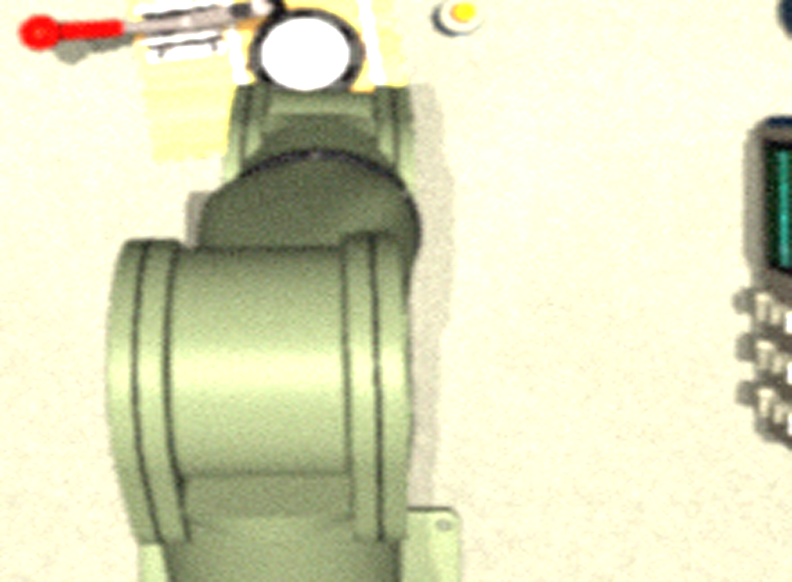

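```bash
python3 - <<'E'
from h import *
im=np.mean([env.grab_frame("scene")[:,:,::-1].astype(float) for _ in range(3)],0)
z=cv2.resize(np.clip(im[165:205,250:300]*2.0,0,255).astype(np.uint8),None,fx=14,fy=14,interpolation=cv2.INTER_CUBIC)
s=env.sense()["position"]
for h in (.054,.073,.086): 
    q=(proj("scene",s-[0,0,h])[0]-[250,165]+.5)*14-.5; print(h,q); cv2.circle(z,tuple(int(v) for v in q),4,(255,0,0),-1)
cv2.imwrite("pics/tip.png",z)
E
```

```text
0.054 [281.89278035 268.73767203]
0.073 [280.91575788 342.07659317]
0.086 [280.25720422 391.51006758]
```

View pics/tip.png

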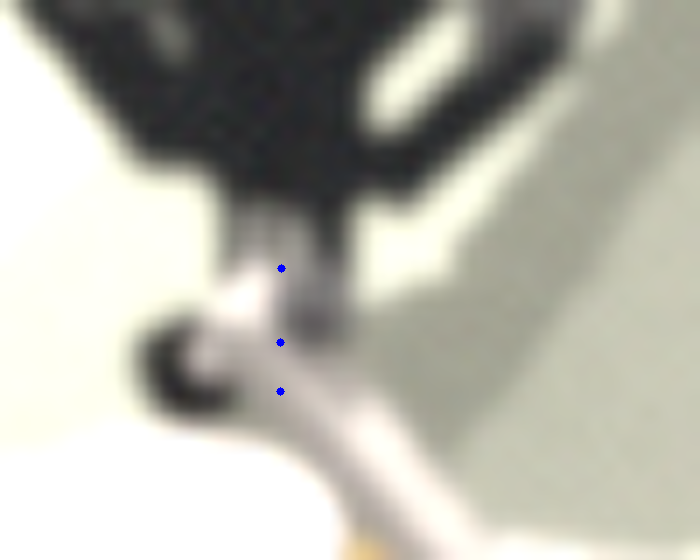

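The shut fingertip ends at about row 342 in the crop, which matches 73 mm ahead of the TCP. I'll lower to flange height, tip about 5 mm above the channel floor.

Call:
{"name": "step_arm", "arguments": {
  "grip": [1,1,1,1,1],
  "xyz": [
    [0.002,-0.002,0.015],
    [0,0,0.015],
    [0,0,0.012],
    [0,0,0.006],
    [0,0,0]
  ],
  "spin": [0,0,0,0,0]
}}

```text
t: 3.35
position: [0.4941, -0.0195, 0.0946]
tool_rot: [-3.133, -0.226, 0.002]
ft_force: [-0.1, 0.1, 0.1]
finger_gap: 0.0001
```

```bash
python3 -c "from h import *;st()"
```

```text
t 3.35 pos [ 0.4941 -0.0195  0.0946] jig [-0.1334 -0.0005] yawx 0.1438 z [-0.001  0.    -1.   ] F [-0.1  0.1  0.1] gap 0.0001
q [-0.03  0.96  0.01  1.95 -0.05  0.24 -1.41]
```

Call:
{"name": "step_arm", "arguments": {
  "grip": [1,1,1,1,1,1],
  "xyz": [
    [0,0,0.0055],
    [0.007,0,0],
    [0.007,0,0],
    [0.007,0,0],
    [0.007,0,0],
    [0.004,0,0]
  ],
  "spin": [0,0,0,0,0,0]
}}

```text
t: 3.95
position: [0.5187, -0.0159, 0.0914]
tool_rot: [-3.133, -0.226, -0.001]
ft_force: [0.4, -0.8, -1.1]
finger_gap: 0.0
```

```bash
python3 -c "from h import *;st()"
```

```text
t 3.95 pos [ 0.5187 -0.0159  0.0914] jig [-0.1084 -0.0004] yawx 0.1439 z [ 0.  0. -1.] F [ 0.4 -0.8 -1.1] gap 0.0
q [-0.04  0.98  0.02  1.86 -0.05  0.3  -1.41]
```

Call:
{"name": "step_arm", "arguments": {
  "grip": [1,1,1,1,1,1],
  "xyz": [
    [0.004,0,0],
    [0.004,0,0],
    [0.004,0,0],
    [0.004,0,0],
    [0.004,0,0],
    [0.004,0,0]
  ],
  "spin": [0,0,0,0,0,0]
}}

```text
t: 4.55
position: [0.5352, -0.0136, 0.0911]
tool_rot: [-3.133, -0.225, 0.004]
ft_force: [-6.9, -1.8, 1.6]
finger_gap: 0.0003
```

```bash
python3 -c "from h import *;st()"
```

```text
t 4.55 pos [ 0.5352 -0.0136  0.0911] jig [-0.0918 -0.0005] yawx 0.1436 z [-0.003 -0.    -1.   ] F [-6.9 -1.8  1.6] gap 0.0003
q [-0.05  0.99  0.02  1.8  -0.05  0.35 -1.41]
```

Contact at about 7 N, so the driver is sliding. I'll continue.

Call:
{"name": "step_arm", "arguments": {
  "grip": [1,1,1,1,1,1],
  "xyz": [
    [0.004,0,0],
    [0.004,0,0],
    [0.004,0,0],
    [0.004,0,0],
    [0.004,0,0],
    [0.004,0,0]
  ],
  "spin": [0,0,0,0,0,0]
}}

```text
t: 5.15
position: [0.553, -0.0111, 0.0911]
tool_rot: [-3.133, -0.225, 0.004]
ft_force: [-6.6, -1.0, 1.5]
finger_gap: 0.0001
```

```bash
python3 - <<'E'
from h import *
st()
for n,b in (("scene",(170,290,200,350)),("top",(140,260,165,315))):
    im=env.grab_frame(n)[:,:,::-1]
    z=cv2.resize(im[b[0]:b[1],b[2]:b[3]],None,fx=5,fy=5,interpolation=cv2.INTER_CUBIC)
    cv2.imwrite(f"pics/{n}3.png",z)
E
```

```text
t 5.15 pos [ 0.553  -0.0111  0.0911] jig [-0.0739 -0.0005] yawx 0.1436 z [-0.003 -0.    -1.   ] F [-6.6 -1.   1.5] gap 0.0001
q [-0.05  1.    0.02  1.74 -0.05  0.41 -1.42]
```

View pics/scene3.png

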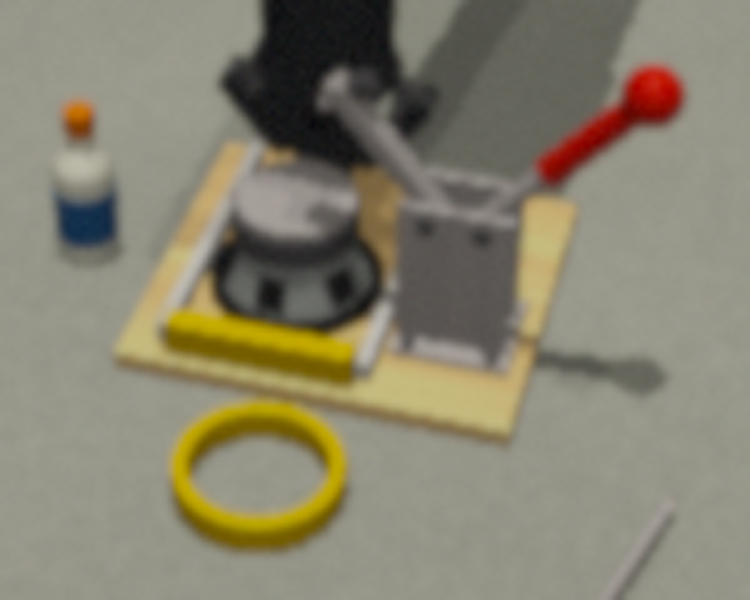

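The driver is level and about 12 mm short of the stop: its flange front is around row 330 zoomed, close behind the yellow bar. Nothing else has moved.

Call:
{"name": "step_arm", "arguments": {
  "grip": [1,1,1],
  "xyz": [
    [0.004,0,0],
    [0.004,0,0],
    [0.003,0,0]
  ],
  "spin": [0,0,0]
}}

```text
t: 5.55
position: [0.5612, -0.0098, 0.0911]
tool_rot: [-3.133, -0.225, 0.004]
ft_force: [-7.2, -0.4, 2.0]
finger_gap: -0.0004
```

Call:
{"name": "step_arm", "arguments": {
  "grip": [1,1],
  "xyz": [
    [0.002,0,0],
    [0.002,0,0]
  ],
  "spin": [0,0]
}}

```text
t: 5.75
position: [0.5641, -0.0095, 0.0911]
tool_rot: [-3.133, -0.225, 0.004]
ft_force: [-6.4, -1.1, 2.0]
finger_gap: 0.0001
```

```bash
python3 -c "from h import *;st()"
```

```text
t 5.75 pos [ 0.5641 -0.0095  0.0911] jig [-0.0626 -0.0005] yawx 0.1435 z [-0.003 -0.    -1.   ] F [-6.4 -1.1  2. ] gap 0.0001
q [-0.05  1.01  0.03  1.69 -0.05  0.44 -1.42]
```

Call:
{"name": "step_arm", "arguments": {
  "grip": [1,1],
  "xyz": [
    [0.0015,0,0],
    [0.0015,0,0]
  ],
  "spin": [0,0]
}}

```text
t: 5.95
position: [0.5663, -0.0091, 0.0911]
tool_rot: [-3.133, -0.225, 0.004]
ft_force: [-6.7, -1.3, 2.0]
finger_gap: -0.0
```

Call:
{"name": "step_arm", "arguments": {
  "grip": [1,1],
  "xyz": [
    [0.0015,0,0],
    [0.0015,0,0]
  ],
  "spin": [0,0]
}}

```text
t: 6.15
position: [0.5675, -0.009, 0.0909]
tool_rot: [3.133, 0.225, -0.009]
ft_force: [-15.9, -2.7, 6.0]
finger_gap: 0.0001
```

Call:
{"name": "step_arm", "arguments": {
  "grip": [1,1],
  "xyz": [
    [0.001,0,0],
    [0,0,0]
  ],
  "spin": [0,0]
}}

```text
t: 6.35
position: [0.5677, -0.009, 0.0908]
tool_rot: [3.134, 0.225, -0.011]
ft_force: [-17.9, -2.8, 7.3]
finger_gap: -0.0
```

```bash
python3 - <<'E'
from h import *
st()
for n,b in (("scene",(170,290,200,350)),("top",(140,260,165,315))):
    im=env.grab_frame(n)[:,:,::-1]
    z=cv2.resize(im[b[0]:b[1],b[2]:b[3]],None,fx=5,fy=5,interpolation=cv2.INTER_CUBIC)
    cv2.imwrite(f"pics/{n}4.png",z)
E
```

```text
t 6.35 pos [ 0.5677 -0.009   0.0908] jig [-0.059  -0.0006] yawx 0.1433 z [-0.007 -0.001 -1.   ] F [-17.9  -2.8   7.3] gap -0.0
q [-0.05  1.01  0.03  1.68 -0.05  0.46 -1.42]
```

View pics/scene4.png

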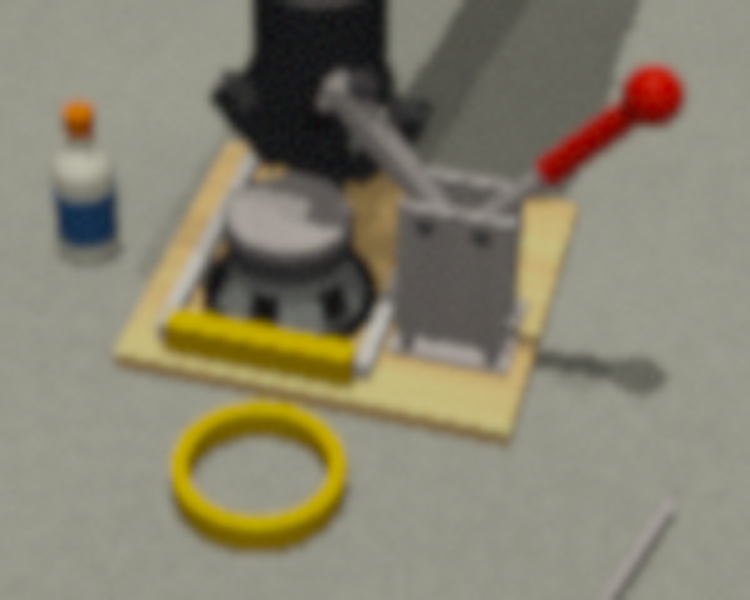

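The contact force rose from 7 to 18 N with no further travel. The TCP is at jig x −59 mm and the picture shows the flange against the yellow stop, so the driver is home. I'll back off and go up.

Call:
{"name": "step_arm", "arguments": {
  "grip": [1,1,1,1,1,1,1,1],
  "xyz": [
    [-0.01,0,0],
    [-0.03,0,0],
    [-0.03,0,0],
    [0,0,-0.03],
    [0,0,-0.065],
    [0,0,-0.065],
    [0,0,-0.065],
    [0,0,-0.065]
  ],
  "spin": [0,0,0,0,0,0,0,0]
}}

```text
t: 7.25
position: [0.5178, -0.0161, 0.3111]
tool_rot: [-3.133, -0.226, -0.001]
ft_force: [0.9, -0.4, -0.7]
finger_gap: -0.0001
```

Call:
{"name": "step_arm", "arguments": {
  "grip": [1,1,1,1,1,1,1,1],
  "xyz": [
    [0,0,-0.04],
    [0,-0.04,0],
    [0,-0.06,0],
    [0,-0.06,0],
    [0,-0.06,0],
    [0,-0.06,0],
    [0,-0.06,0],
    [0,0,0]
  ],
  "spin": [0,0,0,0,0,0,0,0]
}}

```text
t: 8.05
position: [0.4798, 0.2421, 0.3385]
tool_rot: [-3.13, -0.237, 0.001]
ft_force: [1.0, -2.3, 0.2]
finger_gap: -0.0001
```

Call:
{"name": "step_arm", "arguments": {
  "grip": [1,1,1,1,1,1,1,1],
  "xyz": [
    [0,0,0],
    [0,0,0],
    [0,0,0],
    [0,0,0],
    [0,0,0],
    [0,0,0],
    [0,0,0],
    [0,0,0]
  ],
  "spin": [-0.95,-0.95,-0.95,-0.95,-0.95,-0.95,-0.95,-0.95]
}}

```text
t: 8.85
position: [0.4816, 0.2363, 0.3389]
tool_rot: [-2.511, -1.888, -0.001]
ft_force: [0.7, 1.0, -0.6]
finger_gap: -0.0
```

Call:
{"name": "step_arm", "arguments": {
  "grip": [1,1,1,1],
  "xyz": [
    [0,0,0],
    [0,0,0],
    [0,0,0],
    [0,0,0]
  ],
  "spin": [-0.95,-0.95,-0.97,0]
}}

```text
t: 9.25
position: [0.4817, 0.2361, 0.3388]
tool_rot: [-2.053, -2.377, -0.001]
ft_force: [0.2, -0.3, -0.3]
finger_gap: -0.0003
```

```bash
python3 - <<'E'
from h import *
st()
for n,b in (("scene",(150,290,200,350)),("top",(140,260,165,315))):
    im=env.grab_frame(n)[:,:,::-1]
    z=cv2.resize(im[b[0]:b[1],b[2]:b[3]],None,fx=4,fy=4,interpolation=cv2.INTER_CUBIC)
    cv2.imwrite(f"pics/{n}5.png",z)
E
```

```text
t 9.25 pos [0.4817 0.2361 0.3388] jig [-0.1091  0.2543] yawx 1.7168 z [ 0.     0.001 -1.   ] F [ 0.2 -0.3 -0.3] gap -0.0003
q [-0.31  0.62 -0.39  1.56  0.26  1.   -0.62]
```

View pics/top5.png

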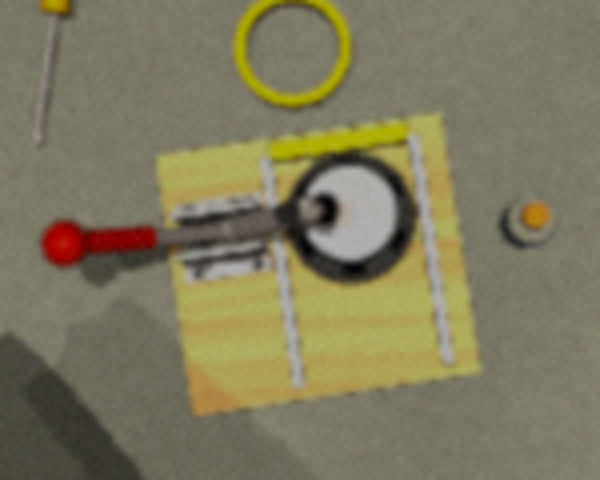

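View pics/scene5.png

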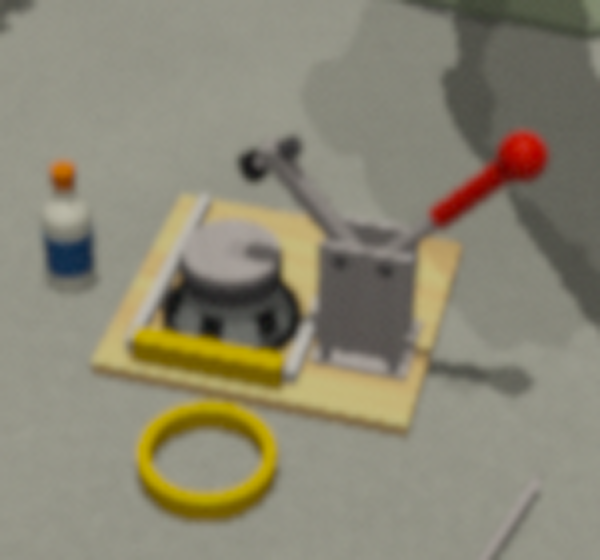

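The driver sits against the stop, with the flange ellipse at about (351,217) in the top crop touching the bar at row 152. I'll check that numerically.

```bash
python3 - <<'E'
from h import *
p=lambda z:(np.array(z)+.5)/4-.5+np.array((165,140))
for z,h in (((353,211),.062),((351,217),.020)): print(w2j(JP,onz("top",p(z),h)))
# expected flange centre & knob pixel in crop
for q in ([0,0,.02],[0,0,.062],[0,.1873,.1868]): print(q,(proj("top",j2w(JP,q))[0]-(165,140)+.5)*4-.5)
E
```

```text
[ 0.00135598 -0.00386578]
[ 0.0001588  -0.00146261]
[0, 0, 0.02] [349.11166288 217.49797796]
[0, 0, 0.062] [348.03672774 213.6249992 ]
[0, 0.1873, 0.1868] [ 63.81907368 242.88866491]
```

Call:
{"name": "step_arm", "arguments": {
  "grip": [1,1,1,1,1,1,1],
  "xyz": [
    [0,0.05,0],
    [-0.01,0.05,0],
    [-0.009,0.045,0],
    [0,0,0.04],
    [0,0,0.045],
    [0,0,0.035],
    [0,0,0]
  ],
  "spin": [0,0,0,0,0,0,0]
}}

```text
t: 10.05
position: [0.5904, 0.2374, 0.2459]
tool_rot: [-2.059, -2.371, 0.007]
ft_force: [-0.9, 1.1, 0.1]
finger_gap: -0.0001
```

```bash
python3 - <<'E'
from h import *
st()
for n,b in (("scene",(110,250,230,380)),("top",(140,260,135,285))):
    im=env.grab_frame(n)[:,:,::-1]
    z=cv2.resize(im[b[0]:b[1],b[2]:b[3]],None,fx=4,fy=4,interpolation=cv2.INTER_CUBIC)
    cv2.imwrite(f"pics/{n}6.png",cv2.convertScaleAbs(z,alpha=1.5))
E
```

```text
t 10.05 pos [0.5904 0.2374 0.2459] jig [-0.0014  0.2401] yawx 1.7115 z [-0.004 -0.002 -1.   ] F [-0.9  1.1  0.1] gap -0.0001
q [-0.28  0.89 -0.35  1.3   0.32  1.01 -0.54]
```

View pics/scene6.png

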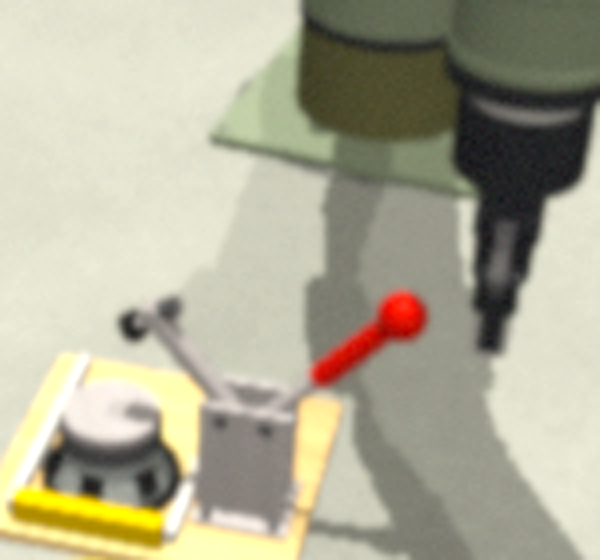

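The finger tips are beside the red knob at (403,316) on its outer side, at the right height. I'll push toward jig −y while rising slowly.

Call:
{"name": "step_arm", "arguments": {
  "grip": [1,1,1,1,1,1],
  "xyz": [
    [-0.01,0.001,0],
    [-0.01,0,0],
    [-0.008,0,0],
    [-0.007,0,0],
    [-0.007,0,-0.001],
    [-0.007,0,-0.003]
  ],
  "spin": [0,0,0,0,0,0]
}}

```text
t: 10.75
position: [0.5969, 0.205, 0.2533]
tool_rot: [-2.051, -2.374, -0.01]
ft_force: [-7.3, 24.5, 19.4]
finger_gap: -0.0002
```

```bash
python3 -c "from h import *;st()"
```

```text
t 10.75 pos [0.5969 0.205  0.2533] jig [0.0004 0.2071] yawx 1.7166 z [ 0.001  0.008 -1.   ] F [-7.3 24.5 19.4] gap -0.0002
q [-0.22  0.87 -0.37  1.32  0.32  1.   -0.49]
```

The knob is moving, but friction from its rising arc loads the tool vertically (19 N). I'll follow the arc more closely, rising faster at first.

Call:
{"name": "step_arm", "arguments": {
  "grip": [1,1,1],
  "xyz": [
    [-0.003,0,-0.007],
    [-0.006,0,-0.005],
    [-0.006,0,-0.004]
  ],
  "spin": [0,0,0]
}}

```text
t: 11.05
position: [0.5987, 0.1919, 0.2648]
tool_rot: [-2.054, -2.375, -0.005]
ft_force: [-2.0, 10.9, 7.1]
finger_gap: 0.0001
```

```bash
python3 -c "from h import *;st()"
```

```text
t 11.05 pos [0.5987 0.1919 0.2648] jig [0.0004 0.1938] yawx 1.7155 z [ 0.001  0.004 -1.   ] F [-2.  10.9  7.1] gap 0.0001
q [-0.2   0.85 -0.37  1.32  0.32  1.03 -0.47]
```

Call:
{"name": "step_arm", "arguments": {
  "grip": [1,1,1,1],
  "xyz": [
    [-0.008,0,-0.002],
    [-0.008,0,-0.002],
    [-0.008,0,-0.002],
    [-0.008,0,-0.001]
  ],
  "spin": [0,0,0,0]
}}

```text
t: 11.45
position: [0.6022, 0.1675, 0.2699]
tool_rot: [-2.055, -2.375, -0.004]
ft_force: [-1.9, 5.9, 5.4]
finger_gap: -0.0002
```

```bash
python3 -c "from h import *;st()"
```

```text
t 11.45 pos [0.6022 0.1675 0.2699] jig [0.0004 0.1692] yawx 1.7152 z [ 0.001  0.003 -1.   ] F [-1.9  5.9  5.4] gap -0.0002
q [-0.15  0.84 -0.37  1.33  0.32  1.03 -0.43]
```

Call:
{"name": "step_arm", "arguments": {
  "grip": [1,1,1,1,1,1],
  "xyz": [
    [-0.008,0,-0.002],
    [-0.008,0,-0.001],
    [-0.008,0,0],
    [-0.008,0,0],
    [-0.008,0,0],
    [-0.006,0,0]
  ],
  "spin": [0,0,0,0,0,0]
}}

```text
t: 12.05
position: [0.6074, 0.1315, 0.2711]
tool_rot: [2.057, 2.374, -0.001]
ft_force: [0.2, 0.6, 1.5]
finger_gap: -0.0001
```

```bash
python3 - <<'E'
from h import *
st()
for n,b in (("scene",(110,250,200,350)),("top",(140,260,135,285))):
    im=env.grab_frame(n)[:,:,::-1]
    z=cv2.resize(im[b[0]:b[1],b[2]:b[3]],None,fx=4,fy=4,interpolation=cv2.INTER_CUBIC)
    cv2.imwrite(f"pics/{n}7.png",cv2.convertScaleAbs(z,alpha=1.5))
E
```

```text
t 12.05 pos [0.6074 0.1315 0.2711] jig [0.0003 0.1328] yawx 1.7137 z [-0.    -0.001 -1.   ] F [0.2 0.6 1.5] gap -0.0001
q [-0.09  0.83 -0.38  1.34  0.32  1.03 -0.38]
```

View pics/scene7.png

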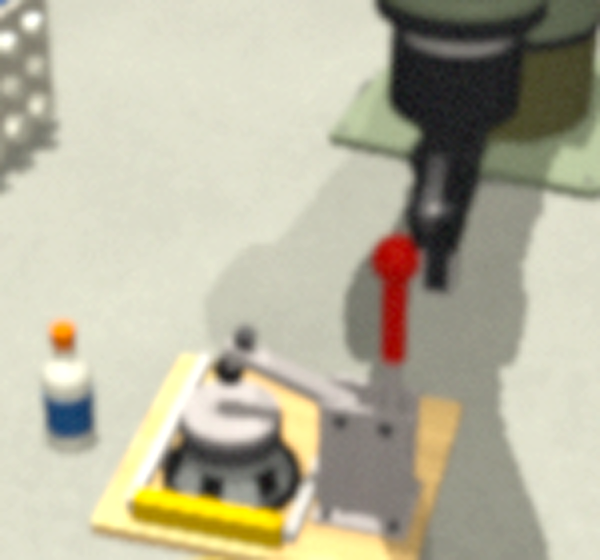

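The lever is now about vertical, with the knob at (396,258). The force is near zero, so it is at the dead point. A little more push.

Call:
{"name": "step_arm", "arguments": {
  "grip": [1,1,1,1],
  "xyz": [
    [-0.008,0,0],
    [-0.008,0,0],
    [-0.008,0,0],
    [0,0,0]
  ],
  "spin": [0,0,0,0]
}}

```text
t: 12.55
position: [0.61, 0.1135, 0.2713]
tool_rot: [2.058, 2.373, -0.0]
ft_force: [-0.3, -0.3, 0.4]
finger_gap: 0.0001
```

```bash
python3 - <<'E'
from h import *
st()
for n,b in (("scene",(110,250,200,350)),("top",(140,260,135,285))):
    im=env.grab_frame(n)[:,:,::-1]
    z=cv2.resize(im[b[0]:b[1],b[2]:b[3]],None,fx=4,fy=4,interpolation=cv2.INTER_CUBIC)
    cv2.imwrite(f"pics/{n}8.png",cv2.convertScaleAbs(z,alpha=1.5))
E
```

```text
t 12.55 pos [0.61   0.1135 0.2713] jig [0.0004 0.1146] yawx 1.713 z [ 0. -0. -1.] F [-0.3 -0.3  0.4] gap 0.0001
q [-0.06  0.83 -0.38  1.34  0.33  1.03 -0.36]
```

View pics/scene8.png

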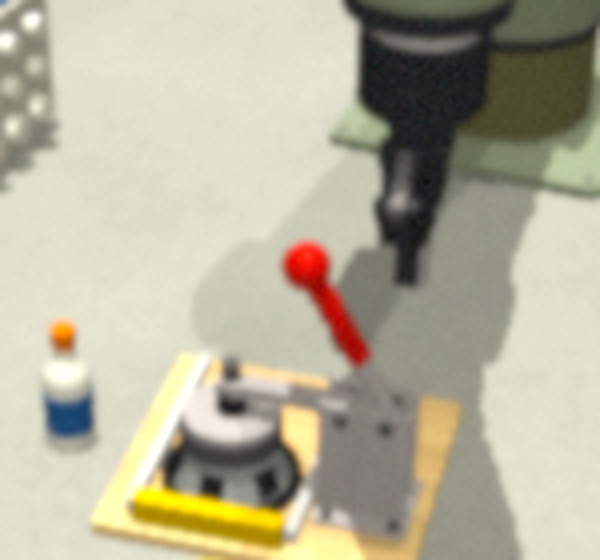

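The lever has snapped over to −y (knob at (306,264)), the arm is level and the pad is on the magnet. I'll back away and up, then check.

Call:
{"name": "step_arm", "arguments": {
  "grip": [1,1,1,1,1,1,1,1],
  "xyz": [
    [0.03,0,-0.01],
    [0.04,0,-0.03],
    [0,0,-0.06],
    [0,-0.02,-0.04],
    [0,-0.06,0],
    [0,-0.06,0],
    [0,-0.06,0],
    [0,0,0]
  ],
  "spin": [0,0,0,0,0,0,0,0]
}}

```text
t: 13.45
position: [0.4491, 0.1445, 0.3768]
tool_rot: [-2.053, -2.377, 0.005]
ft_force: [0.9, -0.2, 0.1]
finger_gap: 0.0004
```

```bash
python3 - <<'E'
from h import *
st()
for n,b in (("scene",(150,290,200,350)),("top",(140,260,165,315))):
    im=env.grab_frame(n)[:,:,::-1]
    cv2.imwrite(f"pics/{n}9f.png",im)
    z=cv2.resize(im[b[0]:b[1],b[2]:b[3]],None,fx=4,fy=4,interpolation=cv2.INTER_CUBIC)
    cv2.imwrite(f"pics/{n}9.png",cv2.convertScaleAbs(z,alpha=1.3))
k=[0,.11-.12*np.sin(.52),.095+.12*np.cos(.52)]
for q in ([0,0,.02],k): print(q,(proj("top",j2w(JP,q))[0]-(165,140)+.5)*4-.5,(proj("scene",j2w(JP,q))[0]-(200,150)+.5)*4-.5)
a=cv2.imread("pics/top0.png").astype(int);b=cv2.imread("pics/top9f.png").astype(int)
for nm,(r0,r1,c0,c1) in dict(tape=(132,172,218,258),glue=(180,208,286,306),meter=(208,278,102,148),tweeter=(168,198,102,134),screw=(105,180,168,192),mug=(172,210,374,430)).items(): print(nm,np.abs(a-b)[r0:r1,c0:c1].mean().round(1))
E
```

```text
t 13.45 pos [0.4491 0.1445 0.3768] jig [-0.1545  0.1683] yawx 1.7167 z [-0.002 -0.002 -1.   ] F [ 0.9 -0.2  0.1] gap 0.0004
q [-0.12  0.49 -0.43  1.71  0.23  1.   -0.49]
[0, 0, 0.02] [349.11166288 217.49797796] [231.36794377 310.43927402]
[0, np.float64(0.050374383458751594), np.float64(0.19913830156131798)] [267.60627894 210.55765334] [306.41310934 107.15633067]
tape 6.8
glue 6.8
meter 11.1
tweeter 6.4
screw 6.7
mug 5.7
```

View pics/scene9.png

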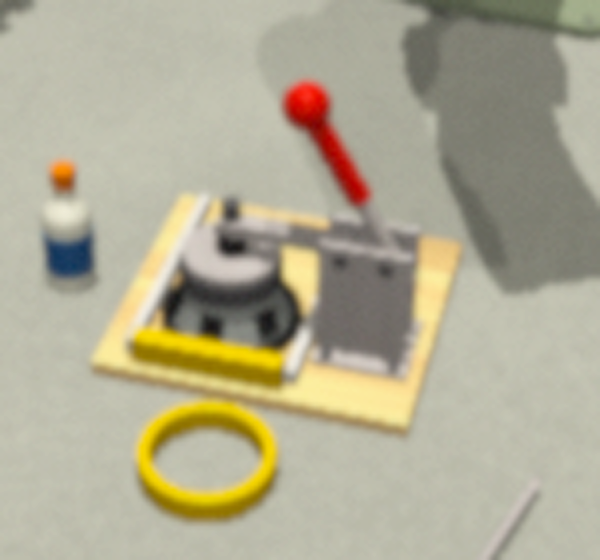

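View pics/top9.png

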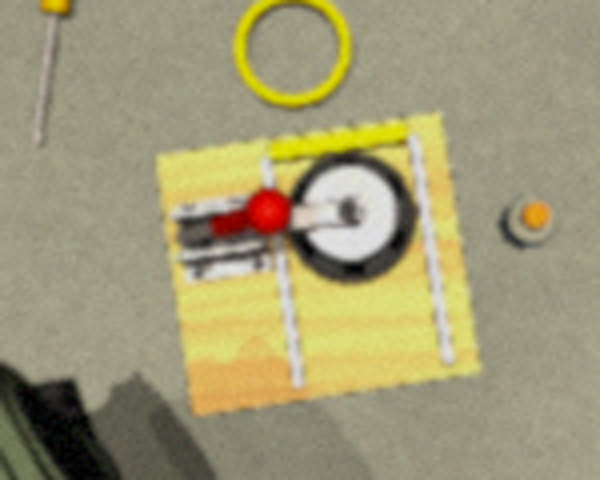

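Knob at (268,211) and (306,106) matches the predicted locked position. The pad is central on the magnet and the flange is on the stop. The meter patch differs slightly, probably shadow, so I'll check it.

View pics/top9f.png

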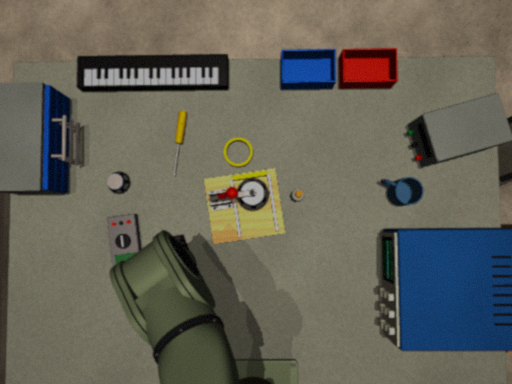

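The elbow only hides the lower end of the meter from this camera. The meter is in place at (124,240) and the robot is high and clear of everything. I'll let it settle briefly and hand in.

Call:
{"name": "step_arm", "arguments": {
  "grip": [1,1,1],
  "xyz": [
    [0,0,0],
    [0,0,0],
    [0,0,0]
  ],
  "spin": [0,0,0]
}}

```text
t: 13.85
position: [0.4543, 0.1453, 0.376]
tool_rot: [-2.056, -2.374, 0.0]
ft_force: [-0.5, -0.1, -0.8]
finger_gap: 0.0002
```

```bash
python3 -c "
from h import *
st(); print(env.close_job())"
```

```text
t 13.85 pos [0.4543 0.1453 0.376 ] jig [-0.1492  0.1683] yawx 1.7142 z [-0.  0. -1.] F [-0.5 -0.1 -0.8] gap 0.0002
q [-0.12  0.49 -0.43  1.69  0.23  1.01 -0.49]
the job is handed in; nothing more can be done
None
```

I pushed the driver home against the yellow stop, then pushed the lever over its dead point until it snapped into lock. The job was handed in at 13.9 s of the 51 s allowed.

- **Driver:** at the stop the push force rose from 7 to 18 N with no further travel. The top camera then put the flange centre within about 2 mm of home.
- **Clamp:** the knob is within about a pixel of its predicted locked position in both cameras. The pad sits central on the magnet.
- **Lever push:** it peaked at about 25 N sideways with about 19 N vertical. I then followed the knob's arc more closely and the force fell to zero at the dead point.
- **Clearance:** the bystanders look unmoved in the pictures. The arm hid the lower end of the meter in the last top view, so only its visible part was checked. The robot finished well clear, with wrist force under 1 N.
- **Disagreement:** an early scene-camera estimate of the driver's start position was 14 mm off the top camera's. I used the top camera's value, and contact came about where it predicted. A rough reading of the magnet's top also came out about 4 mm to one side, against 1.5 mm for the flange. I relied on the flange reading.

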